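Close up the sample dock

TASK

Get the sample dock ready for a scan: with your fingertips, push the sample cassette straight into its chamber until it is fully home against the back wall, then push the open lid over and down until it is fully shut, and move away. Only push: do not lift or tip the cassette, and leave everything else where it stands.

Things in the scene. Friction and masses are not known exactly. Their poses are not given: they have to be found in the camera images.
- dock: sample dock, fixed, place and yaw vary (lengths in mm). Origin: centre of its underside; +x from its open front to its back, +y left, z up. Black base 280 (x) x 150 (y) x 20 high. On it a white chamber, open at front and top: side walls 8 thick, inner faces y = +/-50, x = -10 to 140, tops at z = 70; back wall's inner face x = 132. Two rails 8 high in front, inner faces y = +/-50, to x = -135
- cassette: aluminium cassette, loose, 0.2 to 0.45 kg, sliding on the dock's base between rails and walls; starts 50 to 90 short of home, partly outside the chamber. Origin: centre of its underside, axes as the dock's. Plate 90 (x) x 94 (y) x 10 high; a round steel sample stub, 32 diameter, up to z = 24, at x = 8. Home: back edge on the chamber's back wall, origin at x = 87 in the dock's frame
- cassette_face (a point): middle of the front face (facing -x, out of the dock) of the cassette's upright push wall, at x = -45, z = 28 in the cassette's frame. The wall is 80 wide (y), 8 thick, from z = 10 to 46 above the cassette's underside. At home this face is 52 inside the chamber's front, at x = 42 in the dock's frame: the fingers follow it in while the lid is open
- lid (a joint): angle of the chamber's lid (rad): 0 shut, level on the walls, top at z = 77 in the dock's frame; grows as it opens upward and to the left; starts 1.75 to 2.1, leaning outward; end stop 2.2. White flat panel 150 (dock's x) x 118 x 6 thick, 0.2 kg, hinged on the left (+y) wall. Stiff hinge: it stays where it is left, never falls by itself; about 2 N at the free edge moves it
- lid_hinge (a point): middle of the lid's hinge line, fixed at x = 65, y = 58, z = 71 in the dock's frame; the line runs along the dock's x, in the plane of the lid's underside
- lid_edge (a point): middle of the lid's free edge, on its outer face (the upper face when shut), 118 from the hinge line; moves with the lid. A tab 40 wide, 4 thick sticks out 13 beyond it
- spare: a second cassette of the same make standing on the table to the right of the dock (-y); leave it alone. Origin: middle of its underside
- probe_box: flat grey probe box, 60 x 45 x 20, on the table to the right of the dock's front; leave it alone. Origin: middle of its underside
- jar: small glass jar, 48 diameter, 60 tall, on the table to the left of the dock (+y); leave it alone. Origin: middle of its underside
- cover_can: aluminium cover can, 90 diameter, 140 tall, well to one side of the dock; leave it alone. Origin: middle of its underside
- bottle: amber bottle, 60 diameter, 130 tall, well to one side of the dock; leave it alone. Origin: middle of its underside
- post: optical post, 13 diameter on a 60 diameter foot, 102 tall, well to one side of the dock; leave it alone. Origin: middle of its underside
- driver: screwdriver, 170 long, lying on the table well to the left of the dock; leave it alone. Origin: under its middle

How it is judged:
By the outcome, as a careful person would: the job done as asked, in the order asked, and still so for the second after the job is handed in, with the robot touching nothing.
It also fails if it takes over 51 s, if anything falls off the work surface, if the arm or the gripper's body presses on something with over 40 N, if the wrist force passes 120 N, or if a joint passes its speed limit or range.

ROBOT

A 7-joint arm with a two-finger parallel gripper is mounted at the origin on the work surface. World frame = base frame: x ahead of the robot, y to its left, z up, the work surface at z = 0. Lengths are in m, angles in rad, forces in N, time in s.
With the tool pointing down it reaches from about 0.425 to 0.8 m from the base axis. Payload 8.3 kg.
Tool frame: the origin (TCP) lies midway between the tips of the shut fingers; the grasp point (between the pads) lies 19 mm behind it (ctrl.grip_depth is the z of the grasp point in the tool frame, in m); z points along the fingers, y is the line along which they close (so a half turn about z gives the same grasp; the last joint's range is limited). The gripper opens to 85 mm and grips with 20 to 120 N. Pads are 22 mm wide; open, the fingers measure 114 mm over their backs; the gripper's body (76 mm by 85 mm) begins 54 mm behind the grasp point. The pads swing forward as they close: fully open they stand 13 mm farther back than shut.
Start: joints at [-1.323, 0.383, 0.016, 1.37, -0.006, 1.388, -0.046], TCP at [0.191, 0.595, 0.231] pointing down, gripper open.
Joint ranges: [-2.95, 2.95], [-0.25, 2.06], [-1.52, 1.56], [0.18, 2.33], [-1.44, 4.58], [0.02, 2.06], [-3.01, 3.01]. Speed limits (rad/s): [2.39, 2.39, 3.01, 3.01, 3.14, 3.14, 3.14].

INTERFACE

Orientations are given as a rotation vector (axis times angle).
In Python, from rig import read_state, get_image, calibration, workorder, search_frame, spot_point, ctrl gives the robot as it stands.
- The arm moves only by the tool arm_command, never from a script. Its argument "deltas" is a list of rows, each a list of 3 entries, a list of its own where there are three numbers: the shift along the tool's x, y, z in mm, then the turn, a rotation vector about the tool's x, y, z in degrees, then the opening, from 0 (shut) to 1 (fully open). In form: [[[dx, dy, dz], [wx, wy, wz], grip], ...]. A call has 1 to 10 rows; each row is the pose to reach, as a shift and turn from the pose commanded when the call began, along the tool's axes at that moment; what a row does not reach only later rows make up. A row lasts 1/10 s, in which the tool goes at most 50 mm and 8.59 degrees, less where a joint would pass 70% of its speed; a pose out of reach is approached as far as the arm can. A call with a gripper value outside its range is refused whole. The fingers move at their own pace and stop on an object; the grip force is fixed at half the most. Time passes only in rows, so rows that repeat a pose let the fingers close. It gives the time, the measured TCP pose, the force, the opening and the grip force at its end, in the units of the state.
- read_state(): the state, without advancing time (a new reading comes with each control period).
- get_image(name): name is "side" or "top"; returns (picture, depth): 384x512x3 uint8, red, green, blue; 384x512 float32, m along the optical axis (not along the pixel's ray), 0 where there is no reading.
- calibration(name): a dict with "vertical_fov" (degrees; the focal length in pixels is half the picture's height over the tangent of half this angle, whatever the lens; pixels are square), "cx", "cy" (the principal point, pixels), "D" ([k1, k2, p1, p2, k3] as OpenCV has them; the pictures are not rectified), "origin" and "rotation" of the camera in the world. Camera axes: x right, y up, looking along -z (the intrinsics and any distortion apply to the point x, -y, -z); pixel columns grow to the right and rows downward; lengths in m; the calibration is good to about 2 mm. A picture is of the moment at which its call begins. calibration takes no time and is no camera call.
- workorder.job_done(): hands the job in; it is judged then, once.
Trained networks look in the newest picture that a camera, given by its name, has taken for a name from the list of things; names that differ only in an ending like _2 or _b are one class to them, and where a whole thing is asked for, a point or a joint stands for the part that bears it (a point fixed in the world has none). Each returns a list of dicts, best first, with "confidence" (0 to 1); they miss things now and then, are a little off and sometimes report something else, mostly with a low value. They report only what shows in the picture. A call takes as long as a camera call.
- search_frame(camera, target): "at" ([column, row] as shares, 0 to 1, of the picture: columns of its width, rows of its height, amid what is visible of it).
- spot_point(camera, target): "at" ([column, row] as shares, 0 to 1, of the picture: columns of its width, rows of its height: a listed point, or the origin of a listed thing).
The state is a dict: "time": time; "q": joint angles; "dq": joint speeds; "tau": joint torques, N m; "tcp_pos": TCP position; "ee_rot": TCP orientation; "ft_force": force on the tool from outside, world axes, zero at the start; "ft_torque": the same for the moment, N m; "grip_width": finger opening in m; "gripper_force": force on a finger pad.
Only numpy, scipy, OpenCV 4.12 (cv2) and the standard library are available. Lean on these libraries where they do the work, as an engineer would, in place of code of your own. Each camera call takes 0.05 s, during which the arm holds its last target. There are 200 camera calls.

## Working session

There is one attempt and no reset: what is moved stays moved. The work goes in short steps, Python scripts to look and compute and a tool call to move; the robot and the scene stay as the last step left them, time stands still between calls to the robot, and variables do not carry over. Pictures are saved under pics/ and viewed, at most 10 in all, crops included, and the job is handed in when it is done.

Besides the shell and the picture viewer there is one more tool, called as name(argument=value, ...), one argument or row to a line, values as JSON. arm_command: Moves the arm, as the interface text tells. Its arguments: {"type":"object","properties":{"deltas":{"type":"array","items":{"type":"array"}}},"required":["deltas"]}

```bash
mkdir -p pics; cat > h.py <<'E'
import numpy as np, cv2
from rig import *
from scipy.spatial.transform import Rotation as R
def cam(n):
    c=calibration(n); f=192/np.tan(np.radians(c["vertical_fov"])/2)
    K=np.array([[f,0,c["cx"]],[0,f,c["cy"]],[0,0,1]]); return K,np.array(c["D"],float),np.array(c["origin"]),np.array(c["rotation"]).reshape(3,3)
def world(n,uv,depth):
    K,D,o,Rm=cam(n); uv=np.array(uv,float).reshape(-1,1,2)
    p=cv2.undistortPoints(uv,K,D).reshape(-1,2); d=np.array(depth).reshape(-1,1)
    return np.hstack([p[:,:1]*d,-p[:,1:]*d,-d])@Rm.T+o
def onz(n,uv,z):
    o=cam(n)[2]; a=world(n,uv,[1.0]*(np.size(uv)//2))-o; return o+a*((z-o[2])/a[:,2])[:,None]
def cloud(n,dep):
    v,u=np.nonzero(dep>0); return world(n,np.c_[u,v],dep[v,u]),u,v
E
python3 - <<'E'
from h import *
for n in("side","top"):
    im,d=get_image(n); cv2.imwrite(f"pics/{n}0.png",im[:,:,::-1]); np.save(n+"0.npy",d)
    K,D,o,Rm=cam(n); print(n,o.round(3),Rm.round(2).tolist(),K[0,0])
    for t in("dock","cassette","cassette_face","lid_hinge","lid_edge","spare","probe_box","jar","cover_can","bottle","post","driver"):
        for r in spot_point(n,t)[:2]:
            uv=np.array(r["at"])*[512,384]; c,w=uv.astype(int).clip(0,[511,383])
            print(t,uv.round(),round(r["confidence"],2),world(n,uv,d[w,c]).round(3)[0])
s=read_state();print(s["time"],s["tcp_pos"],s["ee_rot"],R.from_rotvec(s["ee_rot"]).as_matrix().round(3).tolist())
E
```

```text
Traceback (most recent call last):
  File "h.py", line 6, in cam
    K=np.array([[f,0,c["cx"]],[0,f,c["cy"]],[0,0,1]]); return K,np.array(c["D"],float),np.array(c["origin"]),np.array(c["rotation"]).reshape(3,3)
                                                                                                             ~~~~~~~~~~~~~~~~~~~~~~~~~~~~~~~^^^^^
ValueError: cannot reshape array of size 3 into shape (3,3)
```

View pics/side0.png

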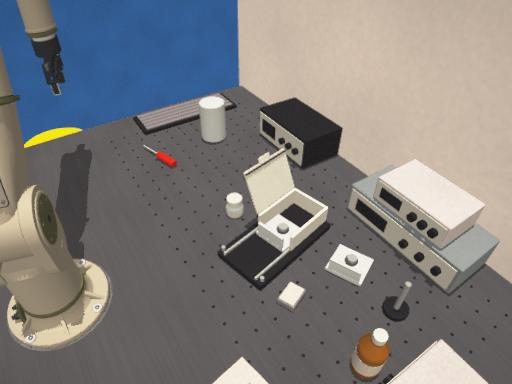

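The side view shows the dock around (275,240), its lid leaning open around (270,180), the cassette around (280,230), the spare at (350,262) and the jar at (234,205). The calibration's rotation is a rotation vector, so I'll fix the helper.

```bash
sed -i 's/np.array(c\["rotation"\]).reshape(3,3)/R.from_rotvec(c["rotation"]).as_matrix()/' h.py
python3 - <<'E'
from h import *
for n in("side","top"):
    im,d=get_image(n); cv2.imwrite(f"pics/{n}0.png",im[:,:,::-1]); np.save(n+"0.npy",d)
    K,D,o,Rm=cam(n); print(n,o.round(3),Rm.round(2).tolist(),K[0,0])
    for t in("dock","cassette","cassette_face","lid_hinge","lid_edge","spare","probe_box","jar"):
        for r in spot_point(n,t)[:2]:
            uv=np.array(r["at"])*[512,384]; c,w=uv.astype(int).clip(0,[511,383])
            print(t,uv.round(),round(r["confidence"],2),world(n,uv,d[w,c]).round(3)[0])
s=read_state();print(s["time"],s["tcp_pos"],s["ee_rot"],R.from_rotvec(s["ee_rot"]).as_matrix().round(3).tolist())
E
```

```text
side [ 0.138 -0.613  0.722] [[0.84, 0.36, -0.41], [-0.55, 0.56, -0.62], [0.01, 0.75, 0.67]] 360.58641513541784
dock [274. 245.] 0.74 [ 0.504 -0.143  0.025]
cassette [277. 233.] 0.65 [ 0.512 -0.144  0.065]
cassette_face [272. 235.] 0.7 [ 0.502 -0.136  0.058]
lid_hinge [274. 199.] 0.77 [ 0.571 -0.046  0.076]
lid_edge [262. 158.] 0.58 [0.563 0.002 0.184]
spare [351. 265.] 0.95 [ 0.633 -0.29   0.012]
probe_box [291. 294.] 0.92 [ 0.458 -0.278  0.018]
probe_box [233. 212.] 0.57 [0.477 0.013 0.027]
jar [233. 211.] 0.68 [0.478 0.014 0.029]
top [ 0.32  -0.025  1.09 ] [[-0.01, 0.98, -0.19], [-1.0, -0.01, 0.0], [0.0, 0.19, 0.98]] 384.3806924797524
dock [285. 194.] 0.63 [ 0.524 -0.109  0.027]
cassette [288. 187.] 0.77 [ 0.543 -0.118  0.035]
cassette [101. 160.] 0.55 [0.609 0.39  0.1  ]
cassette_face [292. 200.] 0.82 [ 0.502 -0.126  0.05 ]
lid_hinge [262. 168.] 0.63 [ 0.588 -0.045  0.074]
lid_edge [245. 164.] 0.97 [ 0.569 -0.001  0.185]
spare [345. 158.] 0.66 [ 0.633 -0.288  0.008]
probe_box [342. 216.] 0.8 [ 0.462 -0.268  0.016]
jar [233. 207.] 0.7 [0.485 0.035 0.058]
0.95 [0.19108287 0.5950407  0.23126684] [-4.86160160e-01 -3.10367823e+00  1.46784699e-04] [[-0.952, 0.306, -0.0], [0.306, 0.952, -0.0], [0.0, -0.0, -1.0]]
```

View pics/top0.png

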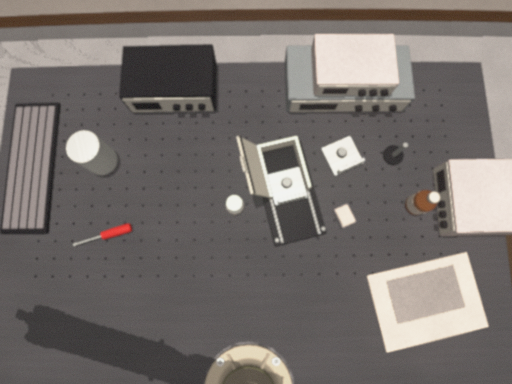

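The top view shows the dock centred near (285,194), pointing up and slightly left in the image (yaw about +0.25). The lid leans left at (250,165) and the cassette's stub is at (287,183). Next I'll fit dock pose, lid angle and cassette position to the depth clouds.

```bash
cat > fit.py <<'E'
from h import *
from scipy.spatial import cKDTree
from scipy.optimize import minimize
def box(x0,x1,y0,y1,z0,z1,s=.004):
    g=[np.linspace(a,b,max(2,int((b-a)/s)+1)) for a,b in((x0,x1),(y0,y1),(z0,z1))]
    P=np.stack(np.meshgrid(*g,indexing='ij'),-1).reshape(-1,3)
    on=np.zeros(len(P),bool)
    for i,(a,b) in enumerate(((x0,x1),(y0,y1),(z0,z1))): on|=(abs(P[:,i]-a)<1e-6)|(abs(P[:,i]-b)<1e-6)
    return P[on]/1
m=1e-3
B=lambda *a: box(*[v*m for v in a])
dock=np.vstack([B(-140,140,-75,75,0,20),B(-10,140,50,58,20,70),B(-10,140,-58,-50,20,70),B(132,140,-58,58,20,70),B(-135,-10,50,58,20,28),B(-135,-10,-58,-50,20,28)])
a=np.linspace(0,2*np.pi,24,endpoint=False)
stub=np.vstack([np.c_[8+r*np.cos(a),r*np.sin(a),0*a+24] for r in(0,4,8,12,16)])*m
cas=np.vstack([B(-45,45,-47,47,0,10),B(-45,-37,-40,40,10,46),stub])+[0,0,.02]
lid=np.vstack([B(-75,75,-118,0,0,6),B(-20,20,-131,-118,1,5)])
def model(p):
    x,y,th,cx,l=p
    L=lid@R.from_euler('x',-l).as_matrix().T+[.065,.058,.071]
    P=np.vstack([dock,cas+[cx,0,0],L]); return P@R.from_euler('z',th).as_matrix().T+[x,y,0]
def fit(pts,p0,idx=range(5)):
    idx=list(idx)
    def cost(q):
        p=np.array(p0,float);p[idx]=q
        d=cKDTree(model(p)).query(pts)[0]; return np.minimum(d,.012).__pow__(2).mean()*1e6
    st=np.array([.015,.015,.08,.02,.15])[idx]
    q0=np.array(p0,float)[idx]
    for k in range(2):
        r=minimize(cost,q0,method="Nelder-Mead",options=dict(initial_simplex=np.vstack([q0]+[q0+np.eye(len(idx))[i]*st[i]/(1+2*k) for i in range(len(idx))]),xatol=2e-4,fatol=1e-3));q0=r.x
    p=np.array(p0,float);p[idx]=q0; return p,r.fun
E
python3 - <<'E'
from fit import *
C=[]
for n in("side","top"):
    P=cloud(n,np.load(n+"0.npy"))[0]
    c=P-[.524,-.112,0]; u=c@R.from_euler('z',.22).as_matrix()
    k=(abs(u[:,0])<.17)&(u[:,1]>-.10)&(u[:,1]<.15)&(P[:,2]>.012)
    k&=~((u[:,1]>.09)&(P[:,2]<.1)&(u[:,0]<.0)); P=P[k]; C.append(P)
    p,f=fit(P,[.524,-.112,.22,.02,1.9]); print(n,len(P),p.round(4),f)
p,f=fit(np.vstack(C),[.524,-.112,.22,.02,1.9]); print(p.round(4),f)
im=cv2.imread("pics/top0.png")
K,D,o,Rm=cam("top"); X=(model(p)-o)@Rm; X*=[1,-1,-1]
uv=cv2.projectPoints(X,np.zeros(3),np.zeros(3),K,D)[0].reshape(-1,2)
s=im[110:260,200:380]; s=cv2.resize(s,None,fx=4,fy=4,interpolation=cv2.INTER_CUBIC)
for q in (uv[::3]-[200,110])*4+2: cv2.circle(s,tuple(int(v) for v in q),1,(0,0,255),-1)
cv2.imwrite("pics/fit0.png",s)
E
```

```text
side 7586 [ 0.5282 -0.1182  0.2317  0.0163  1.9764] 6.258964033804213
top 5988 [ 0.5318 -0.119   0.2305  0.0154  1.9698] 7.578893153779176
[ 0.5287 -0.1185  0.2316  0.0161  1.9699] 7.140411315821426
```

View pics/fit0.png

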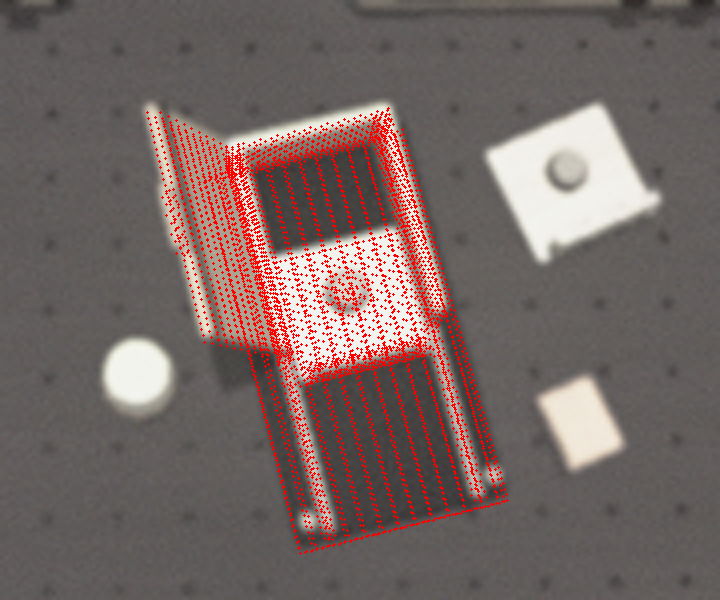

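Fit is good: dock (0.529,-0.1185), yaw 13.3°, cassette 71 mm short, lid about 1.97 rad. The overlay matches the picture. Next I'll work out the approach, with the tool turned so its x is dock +x.

```bash
cat > mv.py <<'E'
from h import *
O=np.array([.5287,-.1185,0]); Y=.2316; RD=R.from_euler('z',Y)
# tool goal: x=dock x, y=-dock y, z down, then pitch about dock y / roll about dock x
def goal(roll=0,pitch=0): return RD*R.from_euler('xy',[roll,pitch],degrees=True)*R.from_euler('x',np.pi)
def delta(pd,rot,p=None,r=None):
    s=read_state(); p=np.array(s["tcp_pos"]) if p is None else p; r=R.from_rotvec(s["ee_rot"]) if r is None else r
    w=O+RD.apply(np.array(pd)/1e3) if pd is not None else None
    return (r.inv().apply(w-p)*1e3).round(1).tolist(),np.degrees((r.inv()*rot).as_rotvec()).round(1).tolist()
def where():
    s=read_state(); p=RD.inv().apply(np.array(s["tcp_pos"])-O)*1e3; return p.round(1),round(s["time"],2),RD.inv().apply(s["ft_force"]).round(1)
E
python3 - <<'E'
from mv import *
print(delta([-65,0,230],goal()))
w=RD.inv().apply(np.array([.5,.22,.23])-O)*1e3
print(delta(w,goal()))
E
```

```text
([-484.0, -609.7, 1.3], [-0.0, 0.0, 148.9])
([-408.8, -262.6, 1.3], [-0.0, 0.0, 148.9])
```

arm_command(
  deltas=[
    [[-45,-26,0],[0,0,8],0],
    [[-90,-52,0],[0,0,16],0],
    [[-135,-79,0],[0,0,24],0],
    [[-180,-105,0],[0,0,32],0],
    [[-225,-135,0],[0,0,40],0],
    [[-270,-165,0],[0,0,48],0],
    [[-310,-195,0],[0,0,56],0],
    [[-350,-225,0],[0,0,64],0],
    [[-380,-250,0],[0,0,72],0],
    [[-408,-262,0],[0,0,80],0],
  ],
)

```text
time: 1.95
tcp_pos: [0.501, 0.2167, 0.232]
ee_rot: [2.377, 2.053, 0.001]
ft_force: [0.4, 0.9, 0.2]
grip_width: 0.0
gripper_force: 0.0
```

```bash
python3 -c "
from mv import *
print(where(),delta([-65,0,230],goal()),read_state()['q'])"
```

```text
(array([ 50. , 332.6, 232. ]), 1.95, array([0.5, 0.7, 0.2])) ([-351.6, 15.7, 2.0], [0.0, -0.0, 68.4]) [-0.85780496  0.21905484  0.46469033  1.60850497 -0.09982393  1.33686619
 -0.52540863]
```

arm_command(
  deltas=[
    [[-35,1,0],[0,0,8],0],
    [[-75,3,0],[0,0,16],0],
    [[-115,5,0],[0,0,24],0],
    [[-155,7,0],[0,0,32],0],
    [[-195,9,0],[0,0,40],0],
    [[-235,11,0],[0,0,48],0],
    [[-275,13,1],[0,0,56],0],
    [[-315,14,2],[0,0,64],0],
    [[-351.6,15.7,2],[0,0,68.4],0],
    [[-351.6,15.7,2],[0,0,68.4],0],
  ],
)

```text
time: 2.95
tcp_pos: [0.466, -0.1355, 0.2299]
ee_rot: [3.12, 0.36, 0.002]
ft_force: [-0.1, 0.3, 0.9]
grip_width: 0.0
gripper_force: 0.0
```

```bash
python3 -c "
from mv import *
print(where(),delta([-65,0,27],goal()),read_state()['q'])"
```

```text
(array([-65. ,  -2.1, 229.9]), 2.95, array([-0.1,  0.3,  0.9])) ([-0.2, -2.4, 202.9], [0.1, -0.1, -0.1]) [-0.55335076  0.08238672  0.82572631  1.77267892 -0.06172007  1.3119798
 -1.05473342]
```

arm_command(
  deltas=[
    [[0,-2,40],[0,0,0],0],
    [[0,-2,80],[0,0,0],0],
    [[0,-2,120],[0,0,0],0],
    [[0,-2,160],[0,0,0],0],
    [[0,-2,185],[0,0,0],0],
    [[0,-2,198],[0,0,0],0],
    [[0,-2,202],[0,0,0],0],
    [[0,-2,202],[0,0,0],0],
  ],
)

```text
time: 3.75
tcp_pos: [0.4673, -0.1276, 0.0278]
ee_rot: [3.119, 0.378, 0.001]
ft_force: [-0.3, 0.3, 0.3]
grip_width: -0.0001
gripper_force: 0.0
```

```bash
python3 - <<'E'
from mv import *
im,_=get_image("side"); cv2.imwrite("pics/s1.png",cv2.resize(im[130:300,190:390,::-1],None,fx=3.5,fy=3.5)); print(where())
E
```

```text
(array([-61.5,   5. ,  28.3]), 3.8, array([ 0.3,  0.8, -0.3]))
```

View pics/s1.png

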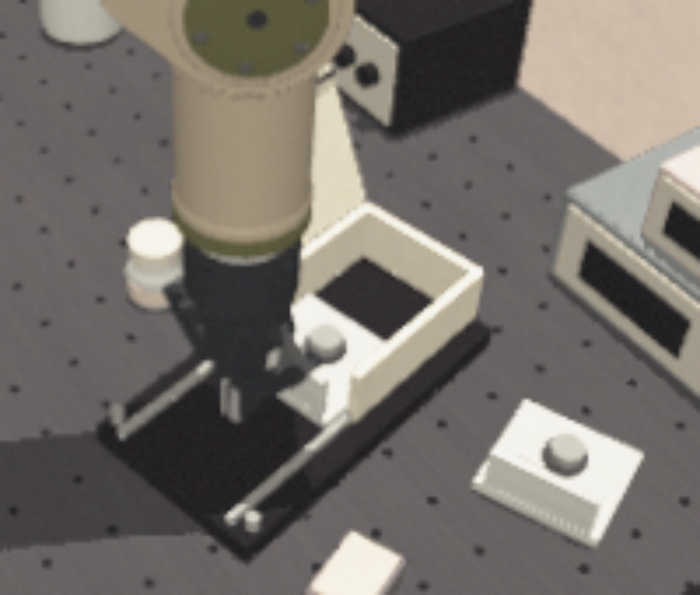

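The fingertips at (240,410) stand between the rails, in front of the push wall. I'll push in slowly, centring y.

arm_command(
  deltas=[
    [[4,2,0],[0,0,0],0],
    [[8,5,0],[0,0,0],0],
    [[12,5,0],[0,0,0],0],
    [[17,5,0],[0,0,0],0],
    [[22,5,0],[0,0,0],0],
    [[28,5,0],[0,0,0],0],
    [[34,5,0],[0,0,0],0],
    [[40,5,0],[0,0,0],0],
    [[46,5,0],[0,0,0],0],
    [[50,5,0],[0,0,0],0],
  ],
)

```text
time: 4.8
tcp_pos: [0.5162, -0.121, 0.0273]
ee_rot: [3.119, 0.376, -0.003]
ft_force: [-7.3, -1.5, 6.9]
grip_width: -0.0006
gripper_force: 3.1
```

```bash
python3 -c "
from mv import *
print(where(),delta([30,0,27],goal()))"
```

```text
(array([-12.8,   0.4,  27.3]), 4.8, array([-7.4,  0.3,  6.9])) ([42.8, 0.8, 0.2], [-0.0, 0.1, 0.5])
```

arm_command(
  deltas=[
    [[5,0,0],[0,0,0],0],
    [[10,0,0],[0,0,0],0],
    [[15,0,0],[0,0,0],0],
    [[20,0,0],[0,0,0],0],
    [[25,0,0],[0,0,0],0],
    [[29,0,0],[0,0,0],0],
    [[32,0,0],[0,0,0],0],
    [[34,0,0],[0,0,0],0],
    [[36,0,0],[0,0,0],0],
    [[36,0,0],[0,0,0],0],
  ],
)

```text
time: 5.8
tcp_pos: [0.5512, -0.1125, 0.0273]
ee_rot: [3.119, 0.376, -0.002]
ft_force: [-3.3, -1.8, 5.0]
grip_width: 0.0001
gripper_force: 1.9
```

```bash
python3 - <<'E'
from mv import *
im,_=get_image("side"); cv2.imwrite("pics/s2.png",cv2.resize(im[150:280,200:350,::-1],None,fx=4,fy=4)); print(where(),delta([30,0,27],goal()))
E
```

```text
(array([23.3,  0.6, 27.3]), 5.85, array([-3.1, -0.7,  4.6])) ([6.7, 0.7, 0.3], [0.0, 0.1, 0.5])
```

View pics/s2.png

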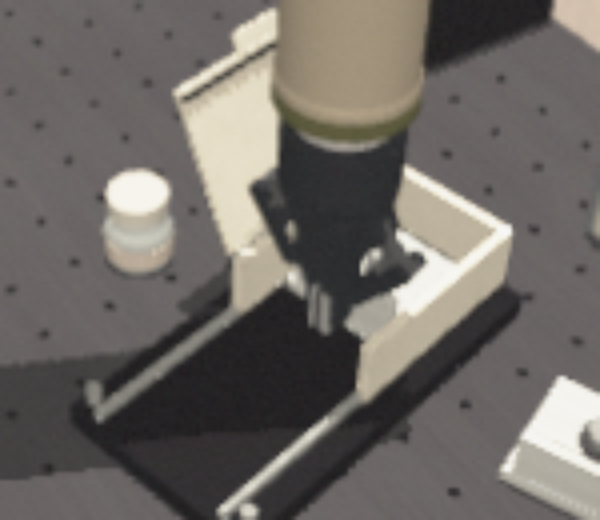

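The cassette is following the fingers into the chamber, with the push wall at (370,315). I'll finish slowly until the force rises.

arm_command(
  deltas=[
    [[1.5,0,0],[0,0,0],0],
    [[3,0,0],[0,0,0],0],
    [[4,0,0],[0,0,0],0],
    [[5,0,0],[0,0,0],0],
    [[5,0,0],[0,0,0],0],
  ],
)

```text
time: 6.35
tcp_pos: [0.5559, -0.1113, 0.0273]
ee_rot: [3.119, 0.376, -0.002]
ft_force: [-5.3, -1.3, 5.5]
grip_width: 0.0003
gripper_force: 2.4
```

arm_command(
  deltas=[
    [[1,0,0],[0,0,0],0],
    [[2,0,0],[0,0,0],0],
    [[2,0,0],[0,0,0],0],
  ],
)

```text
time: 6.65
tcp_pos: [0.5578, -0.1108, 0.0273]
ee_rot: [3.119, 0.376, -0.002]
ft_force: [-4.2, -1.3, 5.8]
grip_width: -0.0002
gripper_force: 2.4
```

Now at about x=30, with no stop felt yet, so I'll continue in small steps.

arm_command(
  deltas=[
    [[1,0,0],[0,0,0],0],
    [[2,0,0],[0,0,0],0],
    [[2,0,0],[0,0,0],0],
  ],
)

```text
time: 6.95
tcp_pos: [0.5598, -0.1103, 0.0273]
ee_rot: [3.119, 0.376, -0.002]
ft_force: [-4.5, -1.4, 5.9]
grip_width: -0.0002
gripper_force: 2.4
```

arm_command(
  deltas=[
    [[1,0,0],[0,0,0],0],
    [[2,0,0],[0,0,0],0],
    [[2,0,0],[0,0,0],0],
  ],
)

```text
time: 7.25
tcp_pos: [0.5602, -0.1103, 0.0273]
ee_rot: [-3.118, -0.375, 0.006]
ft_force: [-11.6, -0.8, 11.8]
grip_width: 0.0002
gripper_force: 5.2
```

arm_command(
  deltas=[
    [[1,0,0],[0,0,0],0],
    [[2,0,0],[0,0,0],0],
    [[2,0,0],[0,0,0],0],
  ],
)

```text
time: 7.55
tcp_pos: [0.5602, -0.1102, 0.0273]
ee_rot: [-3.118, -0.373, 0.011]
ft_force: [-21.1, -0.4, 20.6]
grip_width: -0.0003
gripper_force: 10.0
```

```bash
python3 - <<'E'
from mv import *
im,_=get_image("top"); cv2.imwrite("pics/t2.png",cv2.resize(im[110:260,200:350,::-1],None,fx=4,fy=4)); print(where(),delta([-70,0,27],goal()))
E
```

```text
(array([32.6,  0.9, 27.3]), 7.6, array([-20.2,   4. ,  21.1])) ([-102.6, 0.2, 1.0], [-0.1, 0.4, 0.4])
```

Firm stop at x≈32.6 (expected ≈31, within calibration), and the force rises with no motion: it is home. Backing out.

arm_command(
  deltas=[
    [[-4,0,0],[0,0,0],0],
    [[-8,0,0],[0,0,0],0],
    [[-14,0,0],[0,0,0],0],
    [[-24,0,0],[0,0,0],0],
    [[-40,0,-2],[0,0,0],0],
    [[-60,0,-4],[0,0,0],0],
    [[-80,0,-20],[0,0,0],0],
    [[-100,0,-60],[0,0,0],0],
    [[-115,0,-105],[0,0,0],0],
    [[-125,0,-150],[0,0,0],0],
  ],
)

```text
time: 8.6
tcp_pos: [0.4405, -0.1394, 0.178]
ee_rot: [-3.118, -0.375, 0.003]
ft_force: [1.6, 1.5, 1.3]
grip_width: -0.0002
gripper_force: 0.0
```

```bash
python3 - <<'E'
from fit import *
import mv
C=[]
for n in("side","top"):
    im,d=get_image(n); P=cloud(n,d)[0]
    if n=="side": cv2.imwrite("pics/s3.png",cv2.resize(im[150:280,200:350,::-1],None,fx=4,fy=4))
    if n=="top": cv2.imwrite("pics/t3.png",cv2.resize(im[110:260,200:350,::-1],None,fx=4,fy=4))
    u=(P-mv.O)@mv.RD.as_matrix()
    P=P[(u[:,0]>-.03)&(u[:,0]<.16)&(u[:,1]>-.10)&(u[:,1]<.15)&(P[:,2]>.012)&(P[:,2]<.22)]; C.append(P)
    print(n,fit(P,[.5287,-.1185,.2316,.08,1.97],[3,4]))
    s=P; v=(s-mv.O)@mv.RD.as_matrix(); k=(abs(v[:,1])<.03)&(v[:,2]>.055)&(v[:,2]<.075)&(v[:,0]<.12)
    print("pushwall top x",np.percentile(v[k,0],[5,50,95]).round(4),np.median(v[k,2]).round(4),k.sum())
print(mv.where(),mv.delta([65,155,240],mv.goal()))
E
```

```text
side (array([ 0.5287    , -0.1185    ,  0.2316    ,  0.08603099,  1.98060657]), np.float64(11.163206095021394))
pushwall top x [0.0399 0.042  0.0478] 0.0628 94
top (array([ 0.5287    , -0.1185    ,  0.2316    ,  0.089325  ,  1.95574268]), np.float64(9.80112759044888))
pushwall top x [0.0437 0.0472 0.0514] 0.0654 77
(array([-87.4,  -2. , 182.4]), 8.7, array([ 0.7,  0.5, -0.2])) ([154.0, -155.9, -56.2], [0.0, -0.5, 0.4])
```

View pics/t3.png

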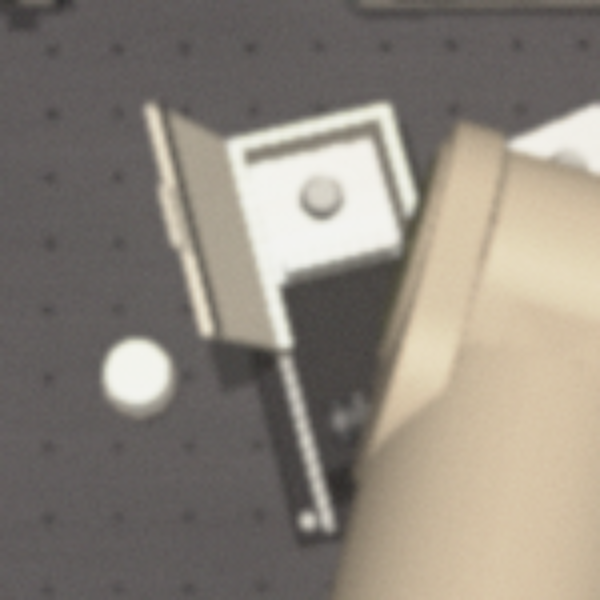

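The cassette is home: the plate reaches the back wall, the stub is at (322,195), and the fit gives x≈87. The lid is unmoved. Next I'll rise and go round to the lid's outer side.

arm_command(
  deltas=[
    [[0,0,-35],[0,0,0],0],
    [[0,0,-58],[0,0,0],0],
    [[25,-25,-60],[0,0,0],0],
    [[50,-50,-60],[0,0,0],0],
    [[75,-75,-60],[0,0,0],0],
    [[100,-100,-60],[0,0,0],0],
    [[125,-125,-60],[0,0,0],0],
    [[150,-150,-60],[0,0,0],0],
    [[154,-158,-60],[0,0,0],0],
    [[154,-158,-60],[0,0,0],0],
  ],
)

```text
time: 9.7
tcp_pos: [0.5543, 0.053, 0.2363]
ee_rot: [3.118, 0.382, -0.002]
ft_force: [-1.0, -0.5, -0.0]
grip_width: 0.0001
gripper_force: 0.0
```

```bash
python3 -c "
from mv import *
print(where(),delta([65,155,160],goal()),delta([65,125,160],goal()))"
```

```text
(array([ 64.3, 161.1, 236.3]), 9.7, array([-1.1, -0.3, -0. ])) ([0.8, 6.1, 76.3], [0.0, 0.1, 0.7]) ([0.4, 36.1, 76.3], [0.0, 0.1, 0.7])
```

arm_command(
  deltas=[
    [[0,2,35],[0,0,0],0],
    [[0,4,68],[0,0,0],0],
    [[0,6,74],[0,0,0],0],
    [[0,14,74],[0,0,0],0],
    [[0,22,74],[0,0,0],0],
    [[0,30,74],[0,0,0],0],
    [[0,38,74],[0,0,0],0],
    [[0,46,74],[0,0,0],0],
    [[0,52,74],[0,0,0],0],
    [[0,58,74],[0,0,0],0],
  ],
)

```text
time: 10.7
tcp_pos: [0.5686, -0.0053, 0.1634]
ee_rot: [-3.119, -0.377, -0.0]
ft_force: [-1.3, 2.9, 1.7]
grip_width: 0.0002
gripper_force: 1.1
```

```bash
python3 - <<'E'
from mv import *
im,_=get_image("side"); cv2.imwrite("pics/s4.png",cv2.resize(im[110:280,180:350,::-1],None,fx=3.5,fy=3.5)); print(where())
E
```

```text
(array([ 64.6,  99.8, 163.4]), 10.75, array([ 1.2, -0.1,  1.3]))
```

View pics/s4.png

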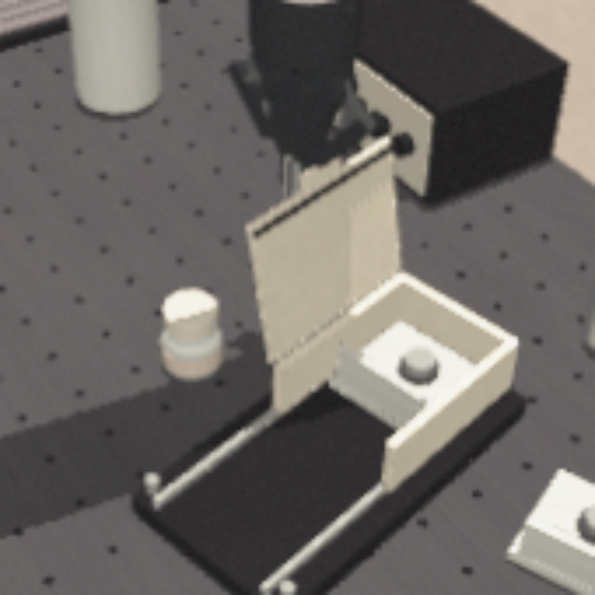

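The fingers at (300,175) are behind the lid, and it is turning. The cassette sits at the back. Following the arc over.

arm_command(
  deltas=[
    [[0,10,-2],[0,0,0],0],
    [[0,24,-4],[0,0,0],0],
    [[0,38,-5],[0,0,0],0],
    [[0,50,-5],[0,0,0],0],
    [[0,61,-3],[0,0,0],0],
    [[0,70,0],[0,0,0],0],
    [[0,80,5],[0,0,0],0],
    [[0,88,10],[0,0,0],0],
    [[0,95,16],[0,0,0],0],
    [[0,102,23],[0,0,0],0],
  ],
)

```text
time: 11.75
tcp_pos: [0.593, -0.1046, 0.1398]
ee_rot: [3.119, 0.377, 0.0]
ft_force: [0.8, -0.5, 1.7]
grip_width: 0.0002
gripper_force: 0.7
```

```bash
python3 - <<'E'
from mv import *
im,_=get_image("side"); cv2.imwrite("pics/s5.png",cv2.resize(im[110:280,180:350,::-1],None,fx=3.5,fy=3.5)); print(where())
E
```

```text
(array([ 64.9,  -2.1, 138.5]), 11.8, array([-1.1,  0.3, -0.6]))
```

View pics/s5.png

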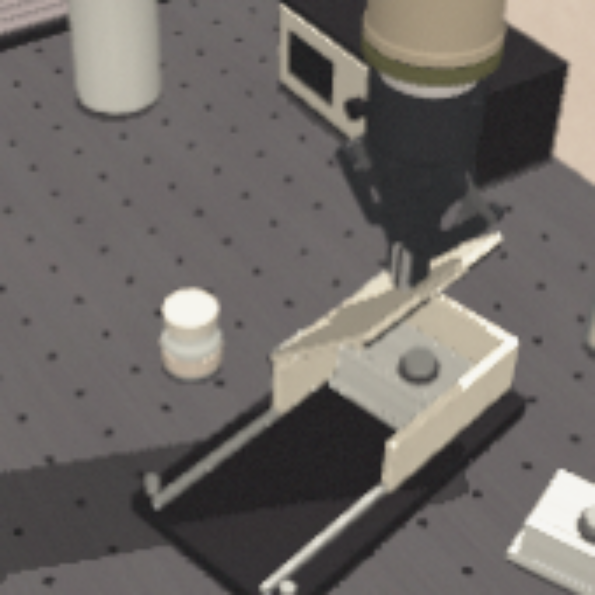

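The lid is past halfway, with the fingertips on its outer face at (405,270). Pressing it down.

arm_command(
  deltas=[
    [[0,7,7],[0,0,0],0],
    [[0,13,15],[0,0,0],0],
    [[0,18,24],[0,0,0],0],
    [[0,22,33],[0,0,0],0],
    [[0,25,42],[0,0,0],0],
    [[0,27,50],[0,0,0],0],
    [[0,28,56],[0,0,0],0],
    [[0,28,59],[0,0,0],0],
    [[0,28,61],[0,0,0],0],
    [[0,28,62],[0,0,0],0],
  ],
)

```text
time: 12.8
tcp_pos: [0.5994, -0.1309, 0.0782]
ee_rot: [-3.119, -0.378, 0.0]
ft_force: [-0.1, -0.9, 1.7]
grip_width: 0.0004
gripper_force: 0.4
```

arm_command(
  deltas=[
    [[0,0,1],[0,0,0],0],
    [[0,0,2],[0,0,0],0],
    [[0,0,2],[0,0,0],0],
  ],
)

```text
time: 13.1
tcp_pos: [0.5995, -0.131, 0.0771]
ee_rot: [-3.118, -0.378, -0.001]
ft_force: [-2.7, 0.8, 6.2]
grip_width: 0.0001
gripper_force: 3.4
```

Stopped at z=77.1 (shut is 77). One firmer press, then away.

arm_command(
  deltas=[
    [[0,0,1.5],[0,0,0],0],
    [[0,0,3],[0,0,0],0],
    [[0,0,3],[0,0,0],0],
  ],
)

```text
time: 13.4
tcp_pos: [0.5997, -0.131, 0.0768]
ee_rot: [-3.117, -0.377, -0.003]
ft_force: [-13.5, 4.5, 29.5]
grip_width: 0.0001
gripper_force: 14.9
```

arm_command(
  deltas=[
    [[0,0,-6],[0,0,0],0],
    [[0,0,-15],[0,0,0],0],
    [[0,0,-40],[0,0,0],0],
    [[0,0,-80],[0,0,0],0],
    [[0,0,-120],[0,0,0],0],
    [[0,0,-160],[0,0,0],0],
    [[-40,0,-170],[0,0,0],0],
    [[-80,0,-170],[0,0,0],0],
    [[-120,0,-170],[0,0,0],0],
    [[-130,0,-170],[0,0,0],0],
  ],
)

```text
time: 14.4
tcp_pos: [0.4697, -0.1644, 0.2436]
ee_rot: [-3.118, -0.371, -0.0]
ft_force: [-1.1, 0.1, 0.0]
grip_width: 0.0001
gripper_force: 0.0
```

```bash
python3 - <<'E'
from fit import *
import mv
for n in("side","top"):
    im,d=get_image(n); P=cloud(n,d)[0]
    if n=="side": cv2.imwrite("pics/s6.png",cv2.resize(im[110:310,180:400,::-1],None,fx=3,fy=3))
    u=(P-mv.O)@mv.RD.as_matrix()
    k=(u[:,0]>.0)&(u[:,0]<.13)&(u[:,1]>-.055)&(u[:,1]<.05)&(u[:,2]>.05)&(u[:,2]<.13); v=u[k]
    if k.sum()>30:
        c=np.linalg.lstsq(np.c_[v[:,1],v[:,0],np.ones(len(v))],v[:,2],rcond=None)[0]; print(n,k.sum(),np.median(v[:,2]).round(4),"tilt",c.round(4))
print(mv.where())
E
```

```text
side 1392 0.0755 tilt [-0.0213 -0.0027  0.0756]
top 1768 0.0767 tilt [-0.0005  0.001   0.0767]
(array([-65.1, -30. , 244. ]), 14.5, array([1.2, 0.5, 0.2]))
```

View pics/s6.png

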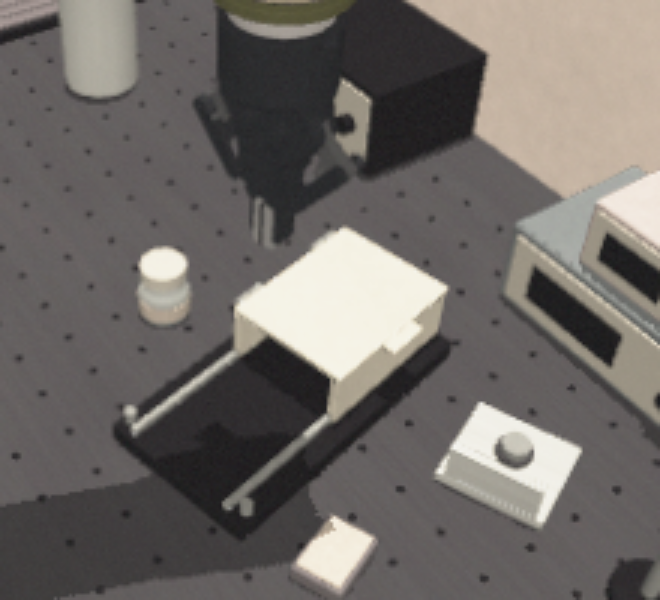

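The lid lies level and shut (top at 76.7 mm), and the jar, spare and probe box haven't moved. The arm is clear.

```bash
python3 -c "
from rig import workorder
print(workorder.job_done())"
```

```text
the job is handed in; nothing more can be done
None
```

The cassette is fully home against the back wall, the lid is fully shut, and the arm is clear of everything; I handed the job in at about 14.5 s of the 51 s allowed.

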